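# Unbolt the test kiln's lid

### The job

Unbolt the lid of the small kiln: press the long spring catch plate down with one fingertip, keep it held down and, with the other fingertip, push the bolt's upright thumb plate towards the front of the kiln until the bolt is fully drawn. Then let go, so that the catch springs up and locks the bolt in the drawn position. Grasp nothing, leave the lid shut and do not disturb the other things standing about.

Things in the scene. Friction and masses are not known exactly. Their poses are not given: they have to be found in the camera images.
- kiln: Bench-top test kiln, fixed, 370 (its x) x 300 mm (y). Origin: on the table, 200 mm behind its front face, mid-width; x runs from its front (robot side) to its back, y to its left seen from the robot. Front part: flat grey deck, top 140 mm above the table, x = -200 to -32 mm, carrying bolt and catch side by side, both along x. Behind: lid, top 180 mm above the table, front face at x = -30 mm.
- bolt_bar (a point): Middle of the top of the bolt's flat steel bar, 16 mm wide, along kiln x on the line y = -29 mm, top 24 mm above the deck; moves with the bolt. Its two fixed guides reach 28 mm above the deck, and nothing between catch plate and thumb plate (a 30 mm gap) is higher. Bolt tip sits in a keeper on the lid's front (x -46 to -32 mm, top 32 mm above the deck).
- bolt_lug (a point): On the bolt's upright thumb plate: centre of the broad face towards the lid, 55 mm above the deck; moves with the bolt; axes as the kiln's. Plate: 8 mm thick (x), 30 mm wide (y), from 24 to 66 mm above the deck. Shut, this face is at kiln x = -85 mm, y = -29 mm, 39 mm in front of the keeper. Push on this face towards the kiln's front (-x) to draw the bolt.
- catch_top (a point): Top centre of the spring catch: level steel plate 110 mm long (kiln x -150 to -40 mm), 26 mm wide, on the line y = +29 mm, top 44 mm above the deck when up, 34 when down; moves with it. Goes straight down, pressed anywhere along its length; a finger may slide along it. With the catch down, a second fingertip at the same height clears the bolt bar by about 10 mm.
- bolt (a joint): Bolt travel in m: 0 = shut (starts at 0 to 0.002), 0.040 = fully drawn (end stop), growing as it slides towards the kiln's front; friction about 2 N. With the catch up it is locked and moves no more than 3 mm.
- catch (a joint): How far the catch is pressed, in m: 0 = up, 0.010 = fully down (stop). Spring: 3 N to start, 7 N fully down. The bolt is free when it is more than about 0.006 down. Let go, it springs up and locks the bolt, but only where the bolt is shut or fully drawn (beyond 0.037); in between it stays caught under the bar at about 0.006.
- lid_front (a point): Middle of the top front edge of the kiln's lid (shut), 180 mm above the table at kiln x = -30 mm, y = 0. The lid, 200 x 300 mm, 48 mm thick, is hinged along the kiln's back and only its own weight and the bolt keep it shut.
- glaze_jar: Small closed jar 38 mm wide, 50 mm tall, standing at the +y end of the kiln's deck. Bystander, not to be disturbed. Origin: centre of its underside.
- kiln_post: Short terracotta kiln post, 30 mm wide, 40 mm tall, standing at the -y end of the kiln's deck. Bystander, not to be disturbed. Origin: centre of its underside.
- steel_bowl: Steel mixing bowl 170 mm wide, 75 mm tall, on the table. Bystander, not to be disturbed. Origin: centre of its underside.
- banding_wheel: White banding wheel (turntable) 180 mm wide, 84 mm tall, on the table. Bystander, not to be disturbed. Origin: centre of its underside.
- clay_cup: White ceramic cup 72 mm wide, 80 mm tall, on the table. Bystander, not to be disturbed. Origin: centre of its underside.
- palette: Shallow white paint palette 100 x 150 x 16 mm, on the table. Bystander, not to be disturbed. Origin: centre of its underside.
- brush: Paint brush 190 mm long lying on the table. Bystander, not to be disturbed. Origin: on the table under its middle.
- slip_bottle: White plastic bottle 54 mm wide, 130 mm tall, on the table. Bystander, not to be disturbed. Origin: centre of its underside.

How it is judged:
On the way, in this order (a step that is already met when the one before it is completed fails the run):
1. a finger holds the catch down while the bolt is still shut (value of joint catch above 0.006 m and contact force between the fingers and catch above 0.5 N and value of joint bolt below 0.006 m), for 0.05 s.
2. with the catch still held down by a finger, a finger has pushed the bolt to its drawn position (value of joint catch above 0.005 m and contact force between the fingers and catch above 0.5 N and value of joint bolt above 0.036 m), for 0.05 s.
At the end, for the whole second after the job is handed in: The bolt is drawn to within 3.5 mm of its 40 mm stop, the catch is up again (less than 2 mm down) and the lid is shut (its front edge within 6 mm of its start) (value of joint bolt above 0.0365 m and value of joint catch below 0.002 m and distance of lid_front from where it was at the start of the episode below 0.006 m); the robot touches nothing.
It fails at once if the lid is lifted (its front edge moves more than 12 mm) (distance of lid_front from where it was at the start of the episode above 0.012 m).
It fails at once if a bystander is lifted, carried or pushed more than 20 mm, or tipped over (distance of any of glaze_jar, kiln_post, steel_bowl, banding_wheel, clay_cup, palette, brush, slip_bottle from where it was at the start of the episode above 0.02 m or angle between any of glaze_jar, kiln_post, steel_bowl, banding_wheel, clay_cup, palette, slip_bottle's own z axis and vertical above 0.5 rad).
It also fails if it takes over 32 s, if anything falls off the work surface, if the arm or the gripper's body presses on something with over 40 N, if the wrist force passes 120 N, or if a joint passes its speed limit or range.

### The arm

A 6-joint arm with a two-finger parallel gripper is mounted at the origin on the work surface. World frame = base frame: x ahead of the robot, y to its left, z up, the work surface at z = 0. Lengths are in m, angles in rad, forces in N, time in s.
With the tool pointing down it reaches from about 0.3 to 0.875 m from the base axis. Payload 4.2 kg.
Tool frame: the origin (TCP) lies at the very end of the fingers, on their centre line; the grasp point (between the pads) lies 19 mm behind it; z points along the fingers, y is the line along which they close (so a half turn about z gives the same grasp; the last joint's range is limited). The gripper opens to 85 mm and grips with 20 to 120 N. Pads are 22 mm wide; open, the fingers measure 114 mm over their backs; the gripper's body (76 mm by 85 mm) begins 54 mm behind the grasp point. The pads swing forward as they close: fully open they stand 13 mm farther back than shut.
Start: joints at [1.292, 0.32, 1.565, -0, 1.257, -0.02], TCP at [0.147, 0.556, 0.231] pointing down, gripper open.
Joint ranges: [-3.11, 3.11], [-0.84, 2.01], [0.21, 2.61], [-1.34, 4.49], [0.05, 2.63], [-2.56, 2.56]. Speed limits (rad/s): [2.57, 2.57, 3.14, 3.14, 3.14, 3.14].

### API

Orientations are given as [roll, pitch, yaw] about the fixed x, y, z axes, in that order (R = Rz(yaw) Ry(pitch) Rx(roll)).
In Python, from cell import bot gives the robot as it stands.
- The arm moves only by the tool apply_moves, never from a script. Its argument "plan" is a list of rows, each an object of numbers: "x", "y", "z": the shift along the tool's x, y, z in m; "spin": the turn about the tool's z in rad; "jaw": the finger opening in m, from 0 to 0.0854. A call has 1 to 12 rows; each row shifts and turns the commanded pose from where the row before left it, along the tool's axes as they then stand; what a row does not reach is not made up. A row lasts 1/12 s, in which the tool goes at most 41.7 mm and 7.16 degrees, less where a joint would pass 70% of its speed; a pose out of reach is approached as far as the arm can. A call with a gripper value outside its range is refused whole. The fingers move at their own pace and stop on an object; the grip force is fixed at half the most. Time passes only in rows, so rows that do not move let the fingers close. It gives the time, the measured TCP pose, the force, the opening and the grip force at its end, in the units of the state.
- bot.sense(): the state, without advancing time (a new reading comes with each control period).
- bot.get_image(name): name is "scene" or "top" or "wrist"; returns the picture (384x512x3 uint8, blue, green, red); there is no depth.
- bot.camera_info(name): a dict with "intrinsics" (3x3 intrinsics, pixels), "world_to_cam" (4x4, takes a point from world to camera coordinates). Camera axes: x right, y up, looking along -z (the intrinsics and any distortion apply to the point x, -y, -z); pixel columns grow to the right and rows downward; lengths in m; the calibration is good to about 2 mm. A picture is of the moment at which its call begins: read the wrist's pose just before it. camera_info takes no time and is no camera call; for the wrist camera it gives the pose at the moment of the call.
- bot.hand_in(): hands the job in; it is judged then, once.
Trained networks look in the newest picture that a camera, given by its name, has taken for a name from the list of things; names that differ only in an ending like _2 or _b are one class to them, and where a whole thing is asked for, a point or a joint stands for the part that bears it (a point fixed in the world has none). Each returns a list of dicts, best first, with "p" (0 to 1); they miss things now and then, are a little off and sometimes report something else, mostly with a low value. They report only what shows in the picture. A call takes as long as a camera call.
- bot.look_for(thing, camera): "bbox" ([left, top, right, bottom] in pixels, round what is visible of it).
- bot.outline_of(thing, camera): "region" (384x512 bool, what is visible of it) and "bbox" ([left, top, right, bottom] in pixels, round what is visible of it).
The state is a dict: "clock": time; "q": joint angles; "joint_vel": joint speeds; "tau": joint torques, N m; "ee_pos": TCP position; "eef_rot": TCP orientation; "ft_force": force on the tool from outside, world axes, zero at the start; "ft_torque": the same for the moment, N m; "grip_width": opening from 0.0 (shut) to 1.0 (fully open); "gripper_force": force on a finger pad.
Only numpy, scipy, OpenCV 4.12 (cv2) and the standard library are available. Lean on these libraries where they do the work, as an engineer would, in place of code of your own. Each camera call takes 0.05 s, during which the arm holds its last target. There are 200 camera calls.

## Working session

There is one attempt and no reset: what is moved stays moved. The work goes in short steps, Python scripts to look and compute and a tool call to move; the robot and the scene stay as the last step left them, time stands still between calls to the robot, and variables do not carry over. Pictures are saved under pics/ and viewed, at most 10 in all, crops included, and the job is handed in when it is done.

Besides the shell and the picture viewer there is one more tool, called after "Emit:" as name(argument=value, ...) on one line, values as JSON. apply_moves: Moves the arm, as the interface text tells. Its arguments: {"type":"object","properties":{"plan":{"type":"array"}},"required":["plan"]}

```bash
mkdir -p pics; ls
python3 - <<'E'
from cell import bot
import cv2, numpy as np
s=bot.sense(); print({k:np.round(v,3) for k,v in s.items()})
ims=[bot.get_image(n) for n in("scene","top")]
for n in("scene","top"):
    c=bot.camera_info(n); print(n,np.round(c["intrinsics"],1).tolist(),np.round(c["world_to_cam"],3).tolist(),c.keys())
    for t in("kiln","bolt_lug","catch_top"):
        print(t,[(np.round(d["bbox"],1).tolist(),round(d["p"],2)) for d in bot.look_for(t,n)[:2]])
cv2.imwrite("pics/top.png",ims[1]);cv2.imwrite("pics/scene.png",ims[0])
E
```

```text
pics
{'clock': np.float64(0.0), 'q': array([ 1.292,  0.32 ,  1.566,  0.   ,  1.257, -0.02 ]), 'joint_vel': array([-0.002,  0.001, -0.   , -0.001, -0.001, -0.001]), 'tau': array([-2.0000e-03, -4.1552e+01, -2.3416e+01, -0.0000e+00,  8.0000e-03,
       -0.0000e+00]), 'ee_pos': array([0.147, 0.555, 0.23 ]), 'eef_rot': array([-3.14 , -0.   ,  2.883]), 'ft_force': array([ 0.277, -1.402, -0.184]), 'ft_torque': array([ 0.04 ,  0.035, -0.026]), 'gripper_force': np.float64(0.0), 'grip_width': np.float64(1.003)}
scene [[395.9, 0.0, 252.4], [0.0, 395.9, 192.8], [0.0, 0.0, 1.0]] [[-0.766, 0.643, -0.02, 0.396], [-0.387, -0.437, 0.812, 0.071], [0.513, 0.63, 0.583, -1.744], [0.0, 0.0, 0.0, 1.0]] dict_keys(['intrinsics', 'world_to_cam'])
kiln [([173.8, 183.5, 317.8, 297.1], 0.62), ([250.3, 188.9, 272.3, 208.5], 0.25)]
bolt_lug [([249.4, 193.1, 274.3, 207.9], 0.45)]
catch_top [([253.5, 199.2, 282.6, 217.0], 0.54)]
top [[357.9, 0.0, 261.1], [0.0, 357.9, 187.7], [0.0, 0.0, 1.0]] [[0.026, -1.0, -0.016, -0.006], [0.996, 0.024, 0.081, -0.496], [-0.08, -0.018, 0.997, -1.472], [0.0, 0.0, 0.0, 1.0]] dict_keys(['intrinsics', 'world_to_cam'])
kiln [([195.5, 93.9, 296.7, 210.5], 0.58)]
bolt_lug [([243.2, 164.3, 251.2, 188.1], 0.5)]
catch_top [([226.1, 156.7, 247.1, 184.3], 0.51)]
```

View pics/top.png

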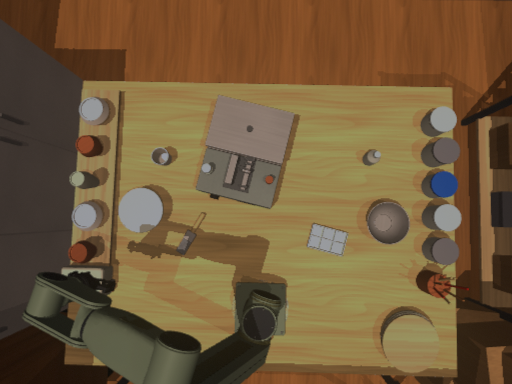

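View pics/scene.png

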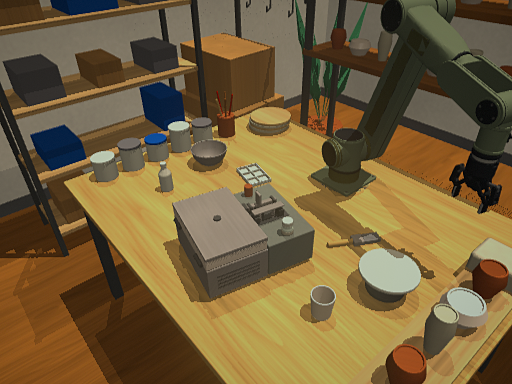

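The top view shows the kiln with its deck corners near (197,192) and (273,207) and its lid back corners near (217,97) and (295,111). The lug is near (247,176), the catch near (232,169), and the arm is parked at lower left. I'll fit the kiln pose from these corners.

```bash
cat > h.py <<'E'
from cell import bot
import cv2, numpy as np
from scipy.optimize import least_squares
def proj(c,P):
    P=np.atleast_2d(P); W=c["world_to_cam"]; p=P@W[:3,:3].T+W[:3,3]; p=p*[1,-1,-1]
    q=p@c["intrinsics"].T; return q[:,:2]/q[:,2:]
def k2w(k,P):
    P=np.atleast_2d(P).astype(float); c,s=np.cos(k[2]),np.sin(k[2])
    return np.c_[k[0]+c*P[:,0]-s*P[:,1],k[1]+s*P[:,0]+c*P[:,1],P[:,2]]
def fit(obs,k0): # obs: list (cam,P,uv)
    f=lambda k:np.concatenate([(proj(c,k2w(k,P))-uv).ravel() for c,P,uv in obs])
    r=least_squares(f,k0,loss="soft_l1"); return r.x,f(r.x)
E
python3 - <<'E'
from h import *
c=bot.camera_info("top"); s=bot.camera_info("scene")
P=[[-.2,.15,.14],[-.2,-.15,.14],[.17,.15,.18],[.17,-.15,.18],[-.03,-.15,.18]]
uv=[[197,192],[273,207],[217,97],[295,111],[282,162]]
P2=[[-.03,.15,.18],[.17,.15,.18],[.17,-.15,.18],[-.2,.15,.14],[-.2,.15,0]]
uv2=[[267,241],[208,274],[174,205],[313,232],[312,259]]
for o in ([(c,P,uv)],[(c,P,uv),(s,P2,uv2)]):
    k,r=fit(o,[.5,0,-.2]); print(k.round(4),r.reshape(-1,2).round(1).tolist())
print(k2w(k,[[-.085,-.029,.195],[-.095,.029,.184],[-.065,0,.184]]).round(4))
st=bot.sense(); print(bot.camera_info("wrist")["world_to_cam"].round(3).tolist())
E
```

```text
[ 0.6354  0.0661 -0.1828] [[0.1, -0.7], [0.6, 0.5], [-0.6, -1.3], [-1.2, 0.3], [1.0, 0.7]]
[ 0.6378  0.0697 -0.1871] [[-1.0, -1.5], [-0.6, -0.0], [-1.3, -2.0], [-2.0, -0.1], [0.0, 0.2], [1.7, -5.5], [-1.3, -13.8], [-4.2, -1.3], [1.3, -5.3], [-0.6, -0.8]]
[[0.5489 0.057  0.195 ]
 [0.5498 0.1158 0.184 ]
 [0.5739 0.0818 0.184 ]]
[[0.256, 0.967, 0.0, -0.575], [-0.913, 0.242, -0.33, 0.044], [-0.319, 0.084, 0.944, -0.381], [0.0, 0.0, 0.0, 1.0]]
```

Emit:
apply_moves(plan=[{"z": -0.02, "x": -0.015, "y": -0.01, "jaw": 0.044}, {"z": -0.02, "x": -0.028, "y": -0.019}, {"z": -0.02, "x": -0.028, "y": -0.019}, {"z": -0.01, "x": -0.028, "y": -0.02}, {"x": -0.028, "y": -0.02}, {"x": -0.028, "y": -0.019}, {"x": -0.028, "y": -0.019}, {"x": -0.028, "y": -0.019}, {"x": -0.028, "y": -0.019}, {"x": -0.028, "y": -0.019}, {"x": -0.028, "y": -0.019}, {"x": -0.028, "y": -0.019}])

```text
invalid input at $.plan[0]: expected keys x, y, z, spin, jaw
```

Emit:
apply_moves(plan=[{"x": -0.028, "y": -0.019}, {"x": -0.028, "y": -0.019}, {"x": -0.028, "y": -0.019}, {"x": -0.028, "y": -0.019}, {"x": -0.028, "y": -0.019}, {"x": -0.028, "y": -0.019}, {"x": -0.024, "y": -0.015}, {"spin": -0.075}, {"z": 0}, {"z": 0}])

```text
invalid input at $.plan[0]: expected keys x, y, z, spin, jaw
```

Run:
```python
from h import *
s=bot.sense(); print(s["ee_pos"].round(4),s["eef_rot"].round(4),s["grip_width"],s["clock"])
c=bot.camera_info("wrist"); im=bot.get_image("wrist"); np.savez("v1.npz",im=im,**c)
for t in("bolt_lug","catch_top","bolt_bar"):
    print(t,[(np.round(d["bbox"],1).tolist(),round(d["p"],2)) for d in bot.look_for(t,"wrist")[:2]])
k=[.6354,.0665,-.184]
im2=cv2.resize(im,(800,600),interpolation=cv2.INTER_CUBIC)
P=[[-.15,.016,.184],[-.15,.042,.184],[-.04,.042,.184],[-.04,.016,.184],[-.085,-.044,.206],[-.085,-.014,.206],[-.2,.15,.14],[-.2,-.15,.14],[-.03,.15,.18],[-.03,-.15,.18]]
for u in proj(c,k2w(k,P)): print(u.round(1)); cv2.circle(im2,tuple(int(a) for a in u*1.5625),2,(0,0,255),-1)
cv2.imwrite("pics/w1.png",im2)
```

```text
[0.1471 0.5558 0.2312] [-3.1414 -0.      2.8828] 1.003242567514969 0.4
bolt_lug []
catch_top []
bolt_bar []
[ -9.3 530. ]
[ 10.1 529.2]
[ 38.4 570.3]
[ 20.7 571. ]
[-49.6 583.4]
[-27.4 582.6]
[ 99.6 459.3]
[-109.1  469.3]
[115.4 566.4]
[-84.2 573.9]
```

View pics/w1.png

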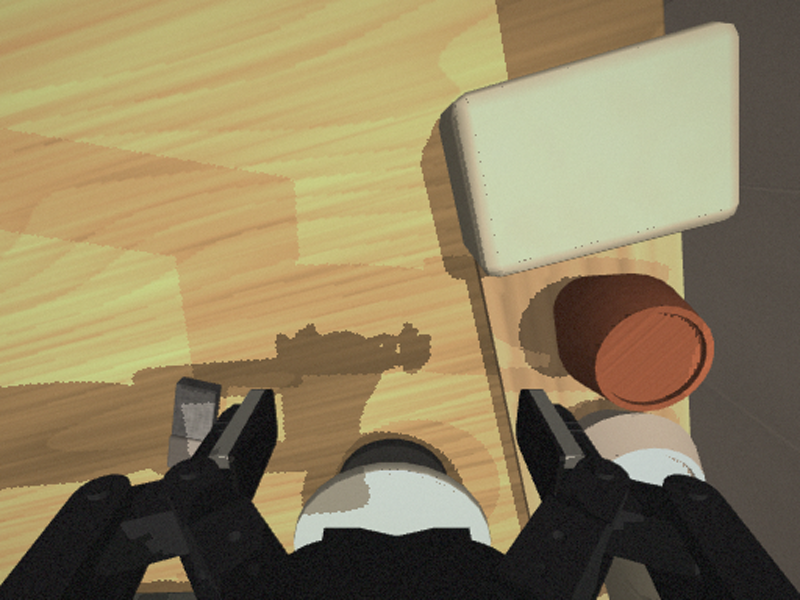

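The moves were refused because every row needs all five keys. The wrist picture shows only shelf things at the start pose, with the fingers at (240,440) and (550,440). I'll resend the moves.

Emit:
apply_moves(plan=[{"x": -0.015, "y": -0.01, "z": -0.02, "spin": 0, "jaw": 0.044}, {"x": -0.028, "y": -0.019, "z": -0.02, "spin": 0, "jaw": 0.044}, {"x": -0.028, "y": -0.019, "z": -0.02, "spin": 0, "jaw": 0.044}, {"x": -0.028, "y": -0.02, "z": -0.01, "spin": 0, "jaw": 0.044}, {"x": -0.028, "y": -0.02, "z": 0, "spin": 0, "jaw": 0.044}, {"x": -0.028, "y": -0.019, "z": 0, "spin": 0, "jaw": 0.044}, {"x": -0.028, "y": -0.019, "z": 0, "spin": 0, "jaw": 0.044}, {"x": -0.028, "y": -0.019, "z": 0, "spin": 0, "jaw": 0.044}, {"x": -0.028, "y": -0.019, "z": 0, "spin": 0, "jaw": 0.044}, {"x": -0.028, "y": -0.019, "z": 0, "spin": 0, "jaw": 0.044}, {"x": -0.028, "y": -0.019, "z": 0, "spin": 0, "jaw": 0.044}, {"x": -0.028, "y": -0.019, "z": 0, "spin": 0, "jaw": 0.044}])

```text
clock: 1.6
ee_pos: [0.4036, 0.2581, 0.3016]
eef_rot: [3.141, 0.0, 2.883]
ft_force: [0.3, 0.4, 0.4]
grip_width: 0.517
gripper_force: 0.0
```

Emit:
apply_moves(plan=[{"x": -0.028, "y": -0.019, "z": 0, "spin": 0, "jaw": 0.044}, {"x": -0.028, "y": -0.019, "z": 0, "spin": 0, "jaw": 0.044}, {"x": -0.028, "y": -0.019, "z": 0, "spin": 0, "jaw": 0.044}, {"x": -0.028, "y": -0.019, "z": 0, "spin": 0, "jaw": 0.044}, {"x": -0.028, "y": -0.019, "z": 0, "spin": 0, "jaw": 0.044}, {"x": -0.028, "y": -0.019, "z": 0, "spin": 0, "jaw": 0.044}, {"x": -0.024, "y": -0.015, "z": 0, "spin": 0, "jaw": 0.044}, {"x": 0, "y": 0, "z": 0, "spin": -0.075, "jaw": 0.044}, {"x": 0, "y": 0, "z": 0, "spin": 0, "jaw": 0.044}, {"x": 0, "y": 0, "z": 0, "spin": 0, "jaw": 0.044}])

```text
clock: 2.43
ee_pos: [0.5553, 0.0856, 0.3011]
eef_rot: [3.141, -0.001, 2.956]
ft_force: [-0.7, 0.3, -0.5]
grip_width: 0.516
gripper_force: 0.0
```

```bash
cat > look.py <<'E'
from h import *
import sys
s=bot.sense(); print(s["ee_pos"].round(4),s["eef_rot"].round(4),s["grip_width"],s["clock"],s["ft_force"].round(2))
c=bot.camera_info("wrist"); im=bot.get_image("wrist"); np.savez(sys.argv[1]+".npz",im=im,**c)
for t in("bolt_lug","catch_top"):
    print(t,[(np.round(d["bbox"],1).tolist(),round(d["p"],2)) for d in bot.look_for(t,"wrist")[:2]])
k=[.6354,.0665,-.184]
im2=cv2.resize(im,(800,600),interpolation=cv2.INTER_CUBIC)
P=[[-.15,.016,.184],[-.15,.042,.184],[-.04,.042,.184],[-.04,.016,.184],[-.085,-.044,.206],[-.085,-.014,.206],[-.2,.15,.14],[-.2,-.15,.14],[-.03,.15,.18],[-.03,-.15,.18]]
for u in proj(c,k2w(k,P)): print(u.round(1),end=' '); cv2.circle(im2,tuple(int(a) for a in u*1.5625),3,(0,0,255),1)
cv2.imwrite("pics/"+sys.argv[1]+".png",im2)
E
python3 look.py v2
```

```text
[0.5553 0.0856 0.3011] [ 3.1414e+00 -7.0000e-04  2.9557e+00] 0.5160676514697593 2.4333 [-0.66  0.34 -0.47]
bolt_lug [([209.7, 109.6, 239.1, 217.2], 0.77)]
catch_top [([242.6, 118.5, 306.1, 228.7], 0.93)]
[266.1 118.6] [294.2 118.5] [289.3 226.2] [264.7 226.3] [201.6 192.9] [233.9 192.8] [396.5  64.6] [101.8  65.3] [388.  232.7] [111.5 233.3]
```

View pics/v2.png

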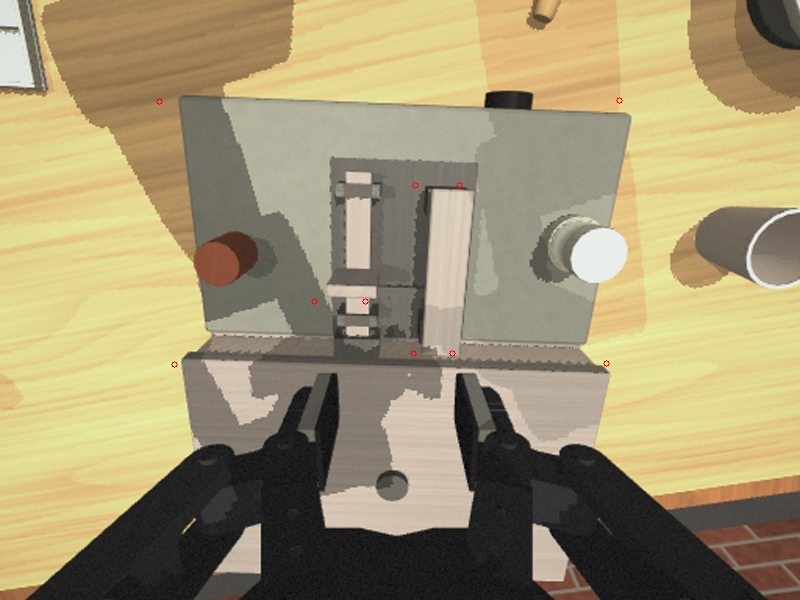

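The deck, bolt (left, thumb plate top back edge at about (328,293)–(378,297)) and catch (right, front corners (428,188) and (475,188)) are all visible. The predictions sit about 15 px off sideways, so I'll refit from this view.

Run:
```python
from h import *
c=dict(np.load("v2.npz")); t=bot.camera_info("top")
P=[[-.2,.15,.14],[-.2,-.15,.14],[-.03,-.15,.18],[-.03,.15,.18],[-.15,.042,.184],[-.15,.016,.184],[-.04,.042,.184],[-.085,-.044,.206],[-.085,-.014,.206]]
uv=np.array([[630,114],[181,97],[184,356],[607,372],[475,188],[428,188],[461,356],[328,294],[378,297]])/1.5625
k,r=fit([(c,P,uv)],[.635,.0665,-.184]); print(k.round(4),r.reshape(-1,2).round(1).tolist())
f=lambda p:np.r_[p[3:]]
# target: catch finger on y=+.029, lug finger in gap x centre -.0655
print("tgt",k2w(k,[[-.0655,0,.2]]).round(4),"yaw",k[2]+np.pi)
# where the finger tips are: tcp in wrist picture
s=bot.sense();y=s["eef_rot"][2];e=s["ee_pos"]
ex=np.array([np.cos(y),np.sin(y),0]);ey=np.array([np.sin(y),-np.cos(y),0])
for d in(-.022,0,.022):print(proj(c,e+d*ey)*1.5625)
d=k2w(k,[[-.0655,0,.2]])[0]-e;print("tool shift",d@ex,d@ey)
```

```text
[ 0.6364  0.0701 -0.2243] [[3.5, -1.3], [-3.3, -2.9], [-2.5, 0.7], [3.0, -0.1], [0.6, 0.6], [2.7, -0.5], [-0.8, 0.1], [-0.7, 3.3], [-0.3, 2.6]]
tgt [[0.5726 0.0847 0.2   ]] yaw 2.917270210956249
[[340.63483324 387.34619576]]
[[398.06199824 387.20720669]]
[[455.49402475 387.06820586]]
tool shift -0.0176828799291016 0.0014879709439182141
```

Emit:
apply_moves(plan=[{"x": 0, "y": 0, "z": 0, "spin": 0.0385, "jaw": 0.044}, {"x": -0.017, "y": 0.003, "z": 0, "spin": 0, "jaw": 0.044}, {"x": 0, "y": 0, "z": 0.03, "spin": 0, "jaw": 0.044}, {"x": 0, "y": 0, "z": 0.03, "spin": 0, "jaw": 0.044}, {"x": 0, "y": 0, "z": 0.014, "spin": 0, "jaw": 0.044}, {"x": 0, "y": 0, "z": 0, "spin": 0, "jaw": 0.044}, {"x": 0, "y": 0, "z": 0, "spin": 0, "jaw": 0.044}])

```text
clock: 3.17
ee_pos: [0.5722, 0.0855, 0.2273]
eef_rot: [-3.141, -0.001, 2.92]
ft_force: [0.9, 0.2, -0.3]
grip_width: 0.517
gripper_force: 0.0
```

```bash
sed -i 's/^k=.*/k=[.6364,.0701,-.2243]/' look.py; python3 look.py v3
```

```text
[0.5722 0.0855 0.2273] [-3.1415e+00 -8.0000e-04  2.9199e+00] 0.51656032587159 3.1667 [ 0.94  0.15 -0.35]
bolt_lug [([185.1, 91.2, 233.5, 234.6], 0.78)]
catch_top []
[277.3 100.1] [317.3 100.2] [306.1 249. ] [272.9 248.9] [184.9 205.5] [230.9 205.6] [455.   29.3] [50.6 28.1] [437.8 257.6] [ 66.8 256.8]
```

View pics/v3.png

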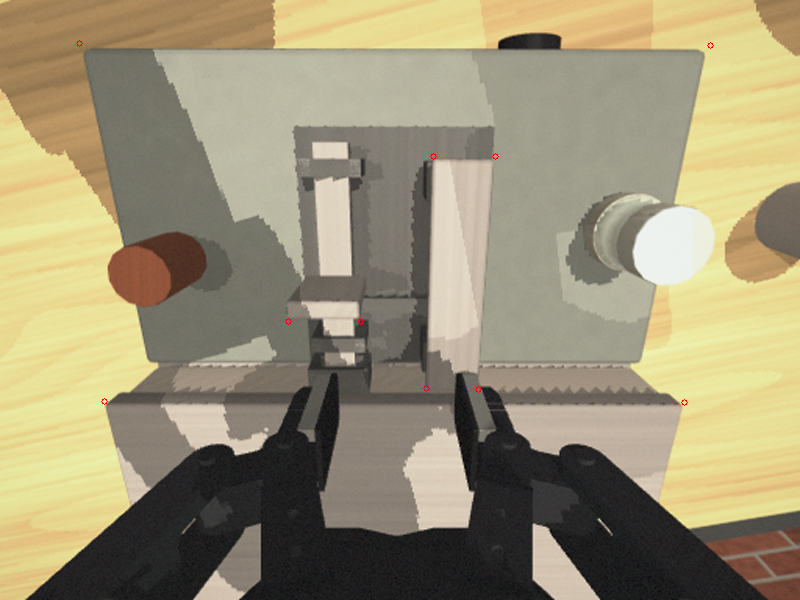

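The view is well aligned: the left fingertip is at (322,380), between the lug (back edge at row 317) and the keeper. The right fingertip is over the catch line. Now I'll descend in steps.

Emit:
apply_moves(plan=[{"x": 0, "y": 0, "z": 0.015, "spin": 0, "jaw": 0.044}, {"x": 0, "y": 0, "z": 0.01, "spin": 0, "jaw": 0.044}, {"x": 0, "y": 0, "z": 0.01, "spin": 0, "jaw": 0.044}, {"x": 0, "y": 0, "z": 0, "spin": 0, "jaw": 0.044}, {"x": 0, "y": 0, "z": 0, "spin": 0, "jaw": 0.044}])

```text
clock: 3.73
ee_pos: [0.5725, 0.0849, 0.192]
eef_rot: [-3.141, -0.001, 2.919]
ft_force: [-0.7, -0.2, 0.1]
grip_width: 0.514
gripper_force: 0.0
```

Emit:
apply_moves(plan=[{"x": 0, "y": 0, "z": 0.005, "spin": 0, "jaw": 0.044}, {"x": 0, "y": 0, "z": 0.004, "spin": 0, "jaw": 0.044}, {"x": 0, "y": 0, "z": 0, "spin": 0, "jaw": 0.044}, {"x": 0, "y": 0, "z": 0, "spin": 0, "jaw": 0.044}])

```text
clock: 4.07
ee_pos: [0.5726, 0.0849, 0.1832]
eef_rot: [-3.142, -0.0, 2.919]
ft_force: [-0.4, -0.1, 0.2]
grip_width: 0.515
gripper_force: 0.0
```

Emit:
apply_moves(plan=[{"x": 0, "y": 0, "z": 0.003, "spin": 0, "jaw": 0.044}, {"x": 0, "y": 0, "z": 0, "spin": 0, "jaw": 0.044}, {"x": 0, "y": 0, "z": 0, "spin": 0, "jaw": 0.044}])

```text
clock: 4.32
ee_pos: [0.5731, 0.085, 0.1809]
eef_rot: [3.141, 0.001, 2.919]
ft_force: [0.2, 1.0, 2.0]
grip_width: 0.519
gripper_force: 1.5
```

Emit:
apply_moves(plan=[{"x": 0, "y": 0, "z": 0.003, "spin": 0, "jaw": 0.044}, {"x": 0, "y": 0, "z": 0.003, "spin": 0, "jaw": 0.044}, {"x": 0, "y": 0, "z": 0, "spin": 0, "jaw": 0.044}, {"x": 0, "y": 0, "z": 0, "spin": 0, "jaw": 0.044}])

```text
clock: 4.65
ee_pos: [0.5731, 0.085, 0.1747]
eef_rot: [3.141, 0.001, 2.919]
ft_force: [0.9, 0.3, 5.4]
grip_width: 0.519
gripper_force: 2.7
```

Emit:
apply_moves(plan=[{"x": 0, "y": 0, "z": 0.0025, "spin": 0, "jaw": 0.044}, {"x": 0, "y": 0, "z": 0, "spin": 0, "jaw": 0.044}, {"x": 0, "y": 0, "z": 0, "spin": 0, "jaw": 0.044}])

```text
clock: 4.9
ee_pos: [0.5731, 0.085, 0.1724]
eef_rot: [3.141, 0.001, 2.919]
ft_force: [-0.9, 1.5, 5.9]
grip_width: 0.517
gripper_force: 3.1
```

Emit:
apply_moves(plan=[{"x": 0, "y": 0, "z": 0.0015, "spin": 0, "jaw": 0.044}, {"x": 0, "y": 0, "z": 0, "spin": 0, "jaw": 0.044}, {"x": 0, "y": 0, "z": 0, "spin": 0, "jaw": 0.044}])

```text
clock: 5.15
ee_pos: [0.5732, 0.085, 0.1718]
eef_rot: [3.141, 0.002, 2.919]
ft_force: [-0.9, -1.3, 9.8]
grip_width: 0.515
gripper_force: 4.9
```

Emit:
apply_moves(plan=[{"x": 0.004, "y": 0, "z": 0, "spin": 0, "jaw": 0.044}, {"x": 0.004, "y": 0, "z": 0, "spin": 0, "jaw": 0.044}, {"x": 0.004, "y": 0, "z": 0, "spin": 0, "jaw": 0.044}, {"x": 0.003, "y": 0, "z": 0, "spin": 0, "jaw": 0.044}, {"x": 0, "y": 0, "z": 0, "spin": 0, "jaw": 0.044}])

```text
clock: 5.57
ee_pos: [0.5607, 0.0882, 0.1719]
eef_rot: [3.14, 0.008, 2.919]
ft_force: [4.5, -0.4, 6.5]
grip_width: 0.516
gripper_force: 3.4
```

Emit:
apply_moves(plan=[{"x": 0.004, "y": 0, "z": 0, "spin": 0, "jaw": 0.044}, {"x": 0.004, "y": 0, "z": 0, "spin": 0, "jaw": 0.044}, {"x": 0.004, "y": 0, "z": 0, "spin": 0, "jaw": 0.044}, {"x": 0.004, "y": 0, "z": 0, "spin": 0, "jaw": 0.044}, {"x": 0.004, "y": 0, "z": 0, "spin": 0, "jaw": 0.044}, {"x": 0.004, "y": 0, "z": 0, "spin": 0, "jaw": 0.044}, {"x": 0, "y": 0, "z": 0, "spin": 0, "jaw": 0.044}])

```text
clock: 6.15
ee_pos: [0.5375, 0.0935, 0.1719]
eef_rot: [3.139, 0.008, 2.919]
ft_force: [4.7, -0.4, 6.3]
grip_width: 0.518
gripper_force: 3.5
```

Emit:
apply_moves(plan=[{"x": 0.004, "y": 0, "z": 0, "spin": 0, "jaw": 0.044}, {"x": 0.003, "y": 0, "z": 0, "spin": 0, "jaw": 0.044}, {"x": 0, "y": 0, "z": 0, "spin": 0, "jaw": 0.044}, {"x": 0, "y": 0, "z": 0, "spin": 0, "jaw": 0.044}])

```text
clock: 6.48
ee_pos: [0.5308, 0.095, 0.1719]
eef_rot: [3.139, 0.008, 2.919]
ft_force: [4.4, -1.5, 6.0]
grip_width: 0.519
gripper_force: 3.5
```

Emit:
apply_moves(plan=[{"x": 0.002, "y": 0, "z": 0, "spin": 0, "jaw": 0.044}, {"x": 0.002, "y": 0, "z": 0, "spin": 0, "jaw": 0.044}, {"x": 0, "y": 0, "z": 0, "spin": 0, "jaw": 0.044}, {"x": 0, "y": 0, "z": 0, "spin": 0, "jaw": 0.044}])

```text
clock: 6.82
ee_pos: [0.5272, 0.0958, 0.1719]
eef_rot: [3.139, 0.008, 2.919]
ft_force: [5.5, -2.1, 5.6]
grip_width: 0.513
gripper_force: 3.7
```

Emit:
apply_moves(plan=[{"x": 0.002, "y": 0, "z": 0, "spin": 0, "jaw": 0.044}, {"x": 0, "y": 0, "z": 0, "spin": 0, "jaw": 0.044}, {"x": 0, "y": 0, "z": 0, "spin": 0, "jaw": 0.044}])

```text
clock: 7.07
ee_pos: [0.5254, 0.0962, 0.1719]
eef_rot: [3.139, 0.008, 2.919]
ft_force: [4.8, -1.0, 6.8]
grip_width: 0.512
gripper_force: 3.8
```

Emit:
apply_moves(plan=[{"x": 0.002, "y": 0, "z": 0, "spin": 0, "jaw": 0.044}, {"x": 0, "y": 0, "z": 0, "spin": 0, "jaw": 0.044}, {"x": 0, "y": 0, "z": 0, "spin": 0, "jaw": 0.044}])

```text
clock: 7.32
ee_pos: [0.5251, 0.0964, 0.1721]
eef_rot: [3.139, 0.012, 2.92]
ft_force: [9.5, -3.5, 3.8]
grip_width: 0.514
gripper_force: 6.6
```

Emit:
apply_moves(plan=[{"x": 0.0015, "y": 0, "z": 0, "spin": 0, "jaw": 0.044}, {"x": 0, "y": 0, "z": 0, "spin": 0, "jaw": 0.044}, {"x": 0, "y": 0, "z": 0, "spin": 0, "jaw": 0.044}])

```text
clock: 7.57
ee_pos: [0.5251, 0.0964, 0.1721]
eef_rot: [3.139, 0.016, 2.92]
ft_force: [13.0, -3.5, 1.9]
grip_width: 0.513
gripper_force: 8.4
```

The stop is reached with the catch still held down. Next I ease off about 2.5 mm and lift.

Emit:
apply_moves(plan=[{"x": -0.003, "y": 0, "z": 0, "spin": 0, "jaw": 0.044}, {"x": 0, "y": 0, "z": -0.003, "spin": 0, "jaw": 0.044}, {"x": -0.001, "y": 0, "z": -0.006, "spin": 0, "jaw": 0.044}, {"x": -0.001, "y": 0, "z": -0.01, "spin": 0, "jaw": 0.044}, {"x": 0, "y": 0, "z": -0.02, "spin": 0, "jaw": 0.044}, {"x": 0, "y": 0, "z": -0.03, "spin": 0, "jaw": 0.044}, {"x": 0, "y": 0, "z": -0.03, "spin": 0, "jaw": 0.044}, {"x": 0, "y": 0, "z": -0.02, "spin": 0, "jaw": 0.044}, {"x": 0, "y": 0, "z": 0, "spin": 0, "jaw": 0.044}, {"x": 0, "y": 0, "z": 0, "spin": 0, "jaw": 0.044}])

```text
clock: 8.4
ee_pos: [0.5233, 0.096, 0.2896]
eef_rot: [3.141, 0.001, 2.919]
ft_force: [0.4, 0.1, 0.5]
grip_width: 0.515
gripper_force: 0.0
```

```bash
sed -i 's/\[-.085,-.044,.206\],\[-.085,-.014,.206\]/[-.125,-.044,.206],[-.125,-.014,.206],[-.15,.042,.174],[-.15,.016,.174]/' look.py; python3 look.py v4
```

```text
[0.5233 0.096  0.2896] [3.1414e+00 6.0000e-04 2.9194e+00] 0.5152506142768813 8.4 [0.42 0.15 0.5 ]
bolt_lug [([204.4, 104.9, 236.4, 226.6], 0.82)]
catch_top [([235.5, 155.6, 299.2, 261.8], 0.87)]
[270.7 157.1] [298.7 157.2] [292.8 259.8] [268.3 259.8] [203.3 190.1] [237.4 190.2] [297.1 155.1] [270. 155.] [400.7 100.2] [106.1  99.6] [391.2 265.9] [115.  265.5]
```

View pics/v4.png

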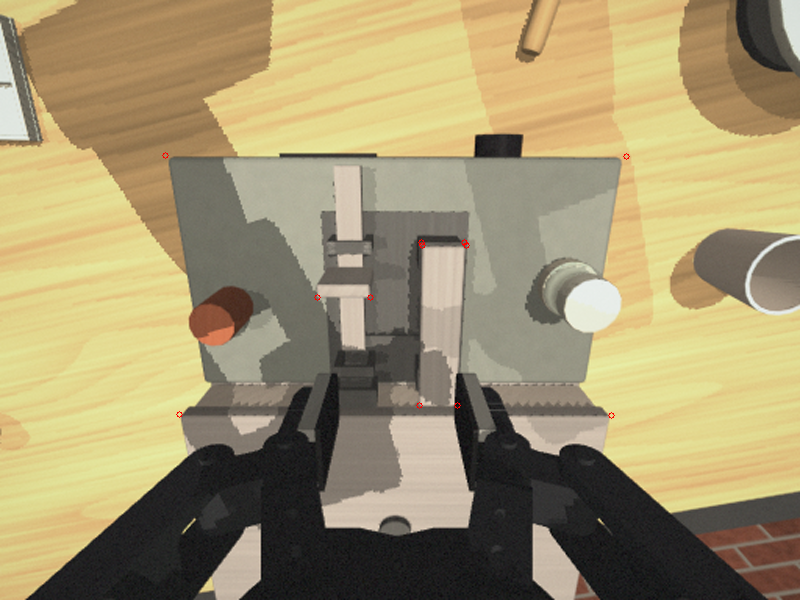

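The picture shows the lug's back edge at row 295, against 297 predicted for fully drawn. The catch front edge is 44 px wide at columns 421–465, which matches the catch being up. The jar, post and lid are undisturbed.

```bash
python3 -c "
from cell import bot
print(bot.hand_in())"
```

```text
the job is handed in; nothing more can be done
None
```

I drew the bolt to its stop with the catch held down, then released the catch, which the last picture shows sprung up with the lid shut and the jar and post undisturbed; the job is handed in, but no verdict came back.

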